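Lay the wear tester's oil-cup parts out on their pads

TASK

Set the four loose parts of the wear tester out for the next test: stand the steel ball pot, the red locking nut and the brass hexagon plug each upright and centred on the rubber pad printed with its own outline, and lay the blue torque arm along its outline on its pad, either way round. Set each part down without dropping it or tipping it over, leave the beaker and the amber bottle standing where they are, and let go of everything at the end.

Things in the scene. Friction and masses are not known exactly. Their poses are not given: they have to be found in the camera images.
- ball_pot: Bright steel ball pot of a wear tester: round foot 60 mm across and 10 mm high, above it a round body 48 mm across up to 50 mm, open at the top, with three steel balls fixed inside; about 450 g. Grip the 48 mm body, 30 mm or more above the underside. Stands upright on the bench at the start, any yaw; origin at the centre of its underside, z up.
- lock_nut: Red round locking nut with a finely knurled rim, 50 mm across (51 over the knurls), red part 26 mm high, with a small steel hub 30 mm across up to 30 mm in its middle; about 280 g. Stands upright on the bench at the start, any yaw; origin at the centre of its underside, z up.
- hex_plug: Brass hexagon plug, 40 mm across the flats (46 across the corners), 28 mm high, with a brass boss 26 mm across on top up to 35 mm; about 330 g. Its x axis is square to one pair of flats; the other pairs are 60 degrees on. Stands upright on the bench at the start, any yaw; origin at the centre of its underside, z up.
- torque_arm: Blue bar with round steel ends lying flat: 100 mm long along its x, 18 mm wide along its y, 22 mm high, the same both ways round; about 200 g. Any yaw; origin at the centre of its underside, z up.
- pot_pad: Round black rubber parking pad fixed to the bench, 5 mm thick, any yaw; origin at its centre on the underside (bench level), its top is 5 mm higher. 90 mm across, printed with a grey disc with a white border and a white spot in the middle (the pot's outline).
- nut_pad: Round black rubber parking pad fixed to the bench, 5 mm thick, any yaw; origin at its centre on the underside (bench level), its top is 5 mm higher. 90 mm across, printed with a red disc with a white border (the nut's outline).
- hex_pad: Round black rubber parking pad fixed to the bench, 5 mm thick, any yaw; origin at its centre on the underside (bench level), its top is 5 mm higher. 90 mm across, printed with a yellow hexagon with a white border (the plug's outline).
- bar_pad: Oblong, round-ended black rubber parking pad fixed to the bench, 5 mm thick, any yaw; origin at its centre on the underside (bench level), its top is 5 mm higher. 124 mm long along its x and 50 mm wide, printed with a blue bar with a white border along its x (the arm's outline).
- beaker: Clear glass beaker, 66 mm across, 90 mm high, loose, standing among the parts; not to be disturbed. Origin at the centre of its underside.
- sample_bottle: Amber sample bottle with a black cap, 56 mm across, 105 mm high, loose, standing among the parts; not to be disturbed. Origin at the centre of its underside.
There are look-alikes about, which are no part of the job. Of the things that look like the hex_plug, take the one that is farthest to the robot's right at the start. What is shaped like the hex_pad but purple is not meant.

How it is judged:
At the end, for the whole second after the job is handed in: Each part rests released on its own pad, upright (0.1 rad), centre within 12 mm of the pad's; the torque arm within 0.26 rad of its outline's direction, either way round (the other parts' turn is free). Beaker and bottle stand upright within 30 mm of where they were (horizontal distance between ball_pot and pot_pad below 0.012 m and z of ball_pot in the frame of pot_pad between 0.003 and 0.008 m and angle between each of ball_pot, lock_nut, hex_plug, torque_arm, beaker, sample_bottle's own z axis and vertical below 0.1 rad and linear speed of each of ball_pot, lock_nut, hex_plug, torque_arm below 0.02 m/s and contact force between the fingers and ball_pot below 0.1 N and horizontal distance between lock_nut and nut_pad below 0.012 m and z of lock_nut in the frame of nut_pad between 0.003 and 0.008 m and contact force between the fingers and lock_nut below 0.1 N and horizontal distance between hex_plug and hex_pad below 0.012 m and z of hex_plug in the frame of hex_pad between 0.003 and 0.008 m and contact force between the fingers and hex_plug below 0.1 N and horizontal distance between torque_arm and bar_pad below 0.012 m and z of torque_arm in the frame of bar_pad between 0.003 and 0.008 m and contact force between the fingers and torque_arm below 0.1 N and angle between the x axis of torque_arm and the x axis of bar_pad, either way round below 0.26 rad and distance of each of beaker, sample_bottle from where it was at the start of the episode below 0.03 m); the robot touches nothing.
It fails at once if the beaker or the sample bottle is shifted by more than 30 mm or tipped (distance of any of beaker, sample_bottle from where it was at the start of the episode above 0.03 m or angle between any of beaker, sample_bottle's own z axis and vertical above 0.3 rad).
It fails at once if a part is dropped (flies or falls free of the fingers at over 0.8 m/s, a fall of about 35 mm) ((linear speed of ball_pot above 0.8 m/s and contact force between the fingers and ball_pot below 0.1 N) or (linear speed of lock_nut above 0.8 m/s and contact force between the fingers and lock_nut below 0.1 N) or (linear speed of hex_plug above 0.8 m/s and contact force between the fingers and hex_plug below 0.1 N) or (linear speed of torque_arm above 0.8 m/s and contact force between the fingers and torque_arm below 0.1 N)).
It fails at once if a part is tipped over (angle between any of ball_pot, lock_nut, hex_plug, torque_arm's own z axis and vertical above 0.9 rad).
It also fails if it takes over 141 s, if anything falls off the work surface, if the arm or the gripper's body presses on something with over 40 N, if the wrist force passes 120 N, or if a joint passes its speed limit or range.

ROBOT

A 6-joint arm with a two-finger parallel gripper is mounted at the origin on the work surface. World frame = base frame: x ahead of the robot, y to its left, z up, the work surface at z = 0. Lengths are in m, angles in rad, forces in N, time in s.
With the tool pointing down it reaches from about 0.35 to 0.725 m from the base axis. Payload 4.3 kg.
Tool frame: the origin (TCP) lies midway between the tips of the shut fingers; the grasp point (between the pads) lies 19 mm behind it; z points along the fingers, y is the line along which they close (so a half turn about z gives the same grasp; the last joint's range is limited). The gripper opens to 85 mm and grips with 20 to 120 N. Pads are 22 mm wide; open, the fingers measure 114 mm over their backs; the gripper's body (76 mm by 85 mm) begins 54 mm behind the grasp point. The pads swing forward as they close: fully open they stand 13 mm farther back than shut.
Start: joints at [-1.226, 0.377, 0.081, 1.274, 0, 1.46], TCP at [0.253, -0.517, 0.231] pointing down, gripper open.
Joint ranges: [-2.72, 2.72], [-0.84, 1.66], [-1.02, 1.22], [-1.77, 2.12], [-1.37, 1.28], [-3.14, 3.14]. Speed limits (rad/s): [2.57, 2.57, 3.14, 3.14, 3.14, 3.14].

INTERFACE

Orientations are given as a unit quaternion [w, x, y, z].
In Python, from bench import env, eyes, finish_job gives the robot as it stands.
- The arm moves only by the tool send_rows, never from a script. Its argument "moves" is a list that holds one entry, the list of rows, each a list of 5 numbers: the shift along the tool's x, y, z in mm, then the turn about the tool's z in degrees, then the gripper's target within -1 to 1 (fully open at 1, half-way at 0, shut at -1). In form: [[[tx, ty, tz, roll, grip], ...]]. A call has exactly 5 rows; each row shifts and turns the commanded pose from where the row before left it, along the tool's axes as they then stand; what a row does not reach is not made up. A row lasts 1/12 s, in which the tool goes at most 41.7 mm and 7.16 degrees, less where a joint would pass 70% of its speed; a pose out of reach is approached as far as the arm can. A call with a gripper value outside its range is refused whole. The fingers move at their own pace and stop on an object; the grip force is fixed at half the most. Time passes only in rows, so rows that do not move let the fingers close, or fill a call up. It gives the time, the measured TCP pose, the force, the opening and the grip force at its end, in the units of the state.
- env.state(): the state, without advancing time (a new reading comes with each control period).
- eyes.capture(name): name is "scene" or "top" or "wrist"; returns (picture, depth): 480x640x3 uint8, blue, green, red; 480x640 float32, m along the optical axis (not along the pixel's ray), 0 where there is no reading.
- eyes.calibration(name): a dict with "intrinsics" (3x3 intrinsics, pixels), "rvec" (rotation vector, rad) and "tvec" (3), from world to camera coordinates, as OpenCV has them. Camera axes: x right, y down, z forward; pixel columns grow to the right and rows downward; lengths in m; the calibration is good to about 2 mm. The wrist camera is an equidistant fisheye: a pixel r from the principal point sees the ray r / f radians off the axis. A picture is of the moment at which its call begins: read the wrist's pose just before it. calibration takes no time and is no camera call; for the wrist camera it gives the pose at the moment of the call.
- finish_job(): hands the job in; it is judged then, once.
The state is a dict: "time": time; "joint_pos": joint angles; "qd": joint speeds; "tau": joint torques, N m; "eef_pos": TCP position; "tool_rot": TCP orientation; "contact_force": force on the tool from outside, world axes, zero at the start; "wrist_torque": the same for the moment, N m; "grip_width": finger opening in m; "grasp_force": force on a finger pad.
Only numpy, scipy, OpenCV 4.12 (cv2) and the standard library are available. Lean on these libraries where they do the work, as an engineer would, in place of code of your own. Each camera call takes 0.05 s, during which the arm holds its last target. There are 200 camera calls.

## Working session

There is one attempt and no reset: what is moved stays moved. The work goes in short steps, Python scripts to look and compute and a tool call to move; the robot and the scene stay as the last step left them, time stands still between calls to the robot, and variables do not carry over. Pictures are saved under pics/ and viewed, at most 14 in all, crops included, and the job is handed in when it is done.

Besides the shell and the picture viewer there is one more tool, called by a JSON object that holds its "fn" and its "kwargs", one argument or row to a line. send_rows: Moves the arm, as the interface text tells. Its arguments: {"type":"object","properties":{"moves":{"type":"array"}},"required":["moves"]}

```bash
mkdir -p pics; ls; cat > h.py <<'E'
import numpy as np, cv2, json
from bench import env, eyes, finish_job
def snap(n):
    c=eyes.calibration(n); p,d=eyes.capture(n); np.savez('pics/'+n+'.npz',p=p,d=d,K=c['intrinsics'],r=c['rvec'],t=c['tvec']); return p,d
def load(n):
    return np.load('pics/'+n+'.npz')
def world(z,u,v,h):
    "pixel -> world at plane z=h (pinhole)"
    R=cv2.Rodrigues(z['r'])[0]; c=-R.T@z['t'].ravel()
    ray=R.T@np.linalg.solve(z['K'],[u,v,1]); s=(h-c[2])/ray[2]; return c+s*ray
E
python3 - <<'E'
from h import *
for n in ('top','scene'):
    p,d=snap(n); cv2.imwrite(f'pics/{n}1.png',p)
    z=load(n); print(n,z['K'].round(1).tolist(),z['r'].ravel(),z['t'].ravel())
print(env.state())
E
```

```text
pics
top [[466.5, 0.0, 326.4], [0.0, 466.5, 236.7], [0.0, 0.0, 1.0]] [ 2.09352273 -2.12671835  0.2237009 ] [0.00775385 0.56881748 0.89125001]
scene [[452.4, 0.0, 333.4], [0.0, 452.4, 244.9], [0.0, 0.0, 1.0]] [ 2.21884987  0.81534287 -0.33299478] [-0.43387704 -0.21195012  1.28243886]
{'time': 0.1, 'joint_pos': array([-1.22628121e+00,  3.77985461e-01,  7.97808631e-02,  1.27439568e+00,
        5.53221316e-07,  1.46052202e+00]), 'qd': array([-0.0028728 , -0.00118507,  0.00237192,  0.00174583,  0.00064586,
       -0.00018481]), 'tau': array([ 1.22520396e-03, -4.64692497e+01,  2.70583481e+01,  1.20426732e-02,
       -6.83618896e-05,  2.15750511e-06]), 'eef_pos': array([ 0.25240497, -0.51599795,  0.23046517]), 'tool_rot': array([-8.95831014e-04,  9.74256640e-01,  2.25439982e-01, -1.05123957e-04]), 'contact_force': array([0.42606933, 0.22131684, 0.63038408]), 'wrist_torque': array([-0.01973749,  0.02668245,  0.03754997]), 'grasp_force': 0.0, 'grip_width': 0.08515538838322238}
```

View pics/top1.png

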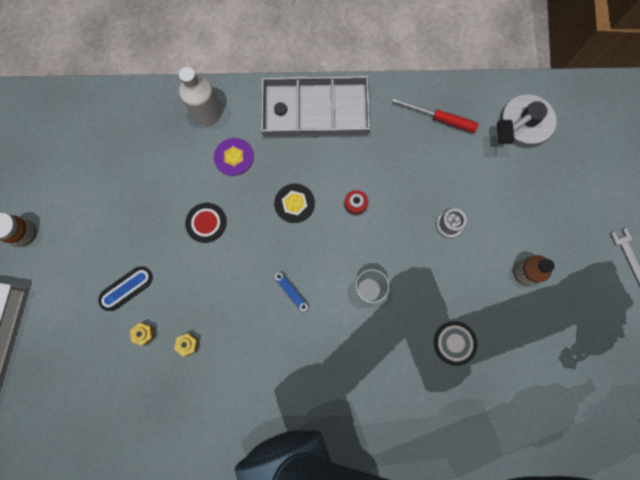

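View pics/scene1.png

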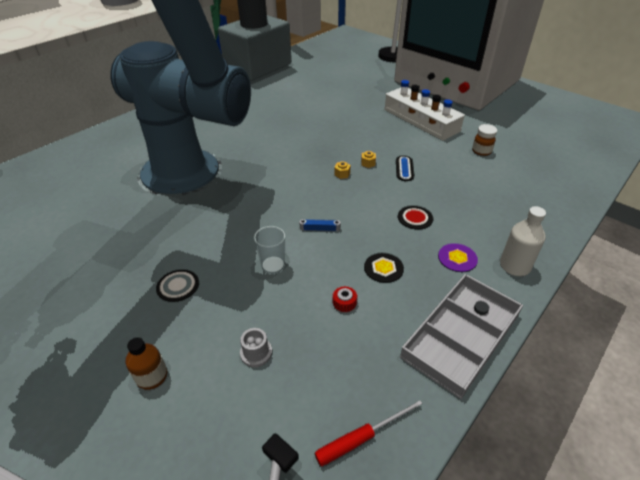

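Top view, with the robot at the bottom and its left towards image left:
- Hexagon plug candidates: (141,334) and (186,344). The one farther to the robot's right is (186,344).
- Hexagon pad candidates: yellow on black at (294,203), which is the one meant, and the purple one at (233,157), which is not.
- Nut at (357,202). The screwdriver at (455,120) is also red.
- Nut pad at (206,222), pot at (452,222), pot pad at (455,343), arm at (291,292), arm pad at (125,288).
- Amber bottle at (535,270) and beaker at (371,287).

Next is a close crop of each.

```bash
python3 - <<'E'
from h import *
z=load('top');p=z['p']
C=dict(pot=(452,222,.0),nut=(357,202,.03),hexR=(186,344,.035),hexL=(141,334,.035),arm=(291,292,.022),potpad=(455,343,.005),nutpad=(206,222,.005),hexpad=(294,203,.005),barpad=(125,288,.005),beaker=(371,287,0),bottle=(535,270,.1),purple=(233,157,.005))
T=[]
for k,(u,v,h) in C.items():
    t=cv2.resize(p[v-28:v+28,u-28:u+28],(200,200),interpolation=cv2.INTER_CUBIC)
    for i in range(4):
        cv2.line(t,(i*50,0),(i*50,5),(255,255,255));cv2.line(t,(0,i*50),(5,i*50),(255,255,255))
    cv2.putText(t,k,(5,195),0,.5,(0,255,255));T.append(t)
    print(k,world(z,u,v,h).round(3))
cv2.imwrite('pics/mos1.png',np.vstack([np.hstack(T[i:i+4]) for i in (0,4,8)]))
R=cv2.Rodrigues(z['r'])[0];print(-R.T@z['t'].ravel())
E
```

```text
pot [ 0.61  -0.276  0.   ]
nut [ 0.65  -0.068  0.03 ]
hexR [0.36  0.283 0.035]
hexL [0.381 0.374 0.035]
arm [0.461 0.074 0.022]
potpad [ 0.353 -0.263  0.005]
nutpad [0.618 0.26  0.005]
hexpad [0.658 0.069 0.005]
barpad [0.477 0.426 0.005]
beaker [ 0.471 -0.094  0.   ]
bottle [ 0.489 -0.401  0.1  ]
purple [0.767 0.205 0.005]
[3.69549664e-01 5.45427936e-04 9.90642608e-01]
```

View pics/mos1.png

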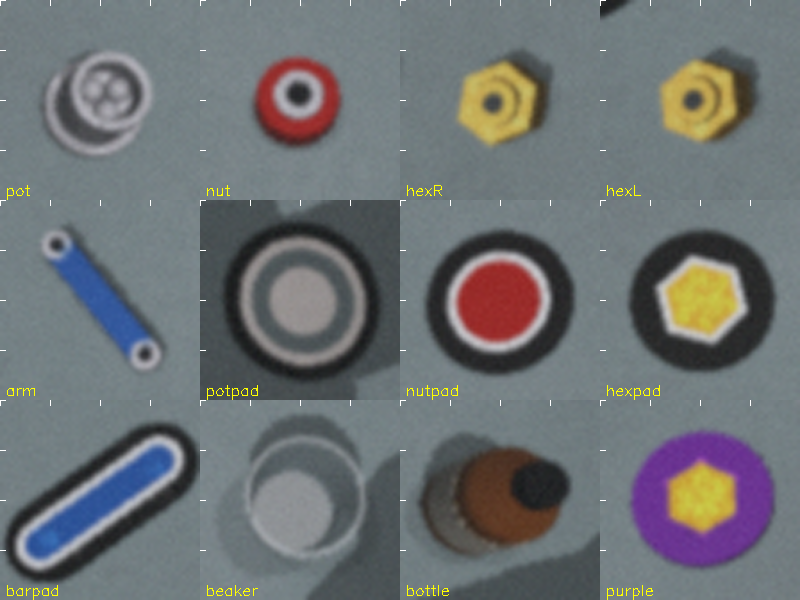

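The crops confirm each choice. The yellow hexagon on black at (294,203) is the hexagon pad, and hexR at (186,344) is the plug to take. Now exact positions from the crop pixels.

```bash
cat >> h.py <<'E'
def plan(x,y,z,phi=None,n=5,raw=None):
    "print rows (tool axes) from the measured pose to the target; phi = world angle of tool x, deg"
    s=env.state(); w,a,b,c=s['tool_rot']
    from scipy.spatial.transform import Rotation as Ro
    R=Ro.from_quat([a,b,c,w]).as_matrix(); p0=np.degrees(np.arctan2(R[1,0],R[0,0]))
    q1=np.degrees(np.arctan2(y,x))
    if phi is None: phi=p0
    else:
        c=[phi+180*k for k in range(-3,4)]; c=[f for f in c if abs(p0-f)<200]
        ok=[f for f in c if abs(((s['joint_pos'][5]*57.2958)+(q1-s['joint_pos'][0]*57.2958)+(p0-f)))<165]
        phi=min(ok,key=lambda f:abs(p0-f))
    d=np.array([x,y,z])-s['eef_pos']; r=p0-phi
    print('t',round(s['time'],2),'pos',(s['eef_pos']*1000).round(1),'phi',round(p0,1),'q6',round(s['joint_pos'][5],2),'roll',round(r,1),'d',(d*1000).round(0))
    for i in range(n):
        f=np.radians(p0-r*i/n); ex=np.array([np.cos(f),np.sin(f)]); ey=np.array([np.sin(f),-np.cos(f)])
        print([round(v*1000/n,1) for v in (d[:2]@ex,d[:2]@ey,-d[2])]+[round(r/n,2)],end=' ')
    print()
E
python3 - <<'E'
from h import *
z=load('top')
def W(c,t,h): return world(z,c[0]-28+t[0]/200*56-.36,c[1]-28+t[1]/200*56-.36,h)
L=[('potfoot',(452,222),(94,106),.01),('pottop',(452,222),(109,90),.05),('nut',(357,202),(98,94),.03),('nutred',(357,202),(97,97),.024),('hexboss',(186,344),(93,103),.035),('hexLboss',(141,334),(93,100),.035),('arm1',(291,292),(56,45),.022),('arm2',(291,292),(145,154),.022),
('potpad',(455,343),(102,101),.005),('nutpad',(206,222),(100,102),.005),('hexpad',(294,203),(102,101),.005),('bar1',(125,288),(40,146),.005),('bar2',(125,288),(163,60),.005),('beakbase',(371,287),(92,110),0),('beaktop',(371,287),(105,95),.09),('cap',(535,270),(140,85),.105)]
for n,c,t,h in L: print(n,(W(c,t,h)*1000).round(0))
for a,b in (((503,60),(492,147)),((540,78),(458,115)),((465,75),(532,122))):
    v=W((186,344),b,.028)-W((186,344),a,.028);print('hexvert',np.degrees(np.arctan2(v[1],v[0])))
plan(.61,-.275,.2,20)
E
```

```text
potfoot [ 605. -269.   10.]
pottop [ 605. -267.   50.]
nut [655. -66.  30.]
nutred [655. -66.  24.]
hexboss [359. 287.  35.]
hexLboss [381. 378.  35.]
arm1 [494. 100.  22.]
arm2 [430.  49.  22.]
potpad [ 353. -263.    5.]
nutpad [617. 261.   5.]
hexpad [658.  68.   5.]
bar1 [451. 460.   5.]
bar2 [501. 391.   5.]
beakbase [466. -89.   0.]
beaktop [465. -88.  90.]
cap [ 496. -420.  105.]
hexvert 172.45946822580675
hexvert 112.98007678169773
hexvert -125.02232951876853
t 0.1 pos [ 252.4 -516.   230.5] phi 26.1 q6 1.46 roll 6.1 d [358. 241. -30.]
[np.float64(85.4), np.float64(-11.9), np.float64(6.1), np.float64(1.21)] [np.float64(85.2), np.float64(-13.7), np.float64(6.1), np.float64(1.21)] [np.float64(84.8), np.float64(-15.5), np.float64(6.1), np.float64(1.21)] [np.float64(84.5), np.float64(-17.3), np.float64(6.1), np.float64(1.21)] [np.float64(84.1), np.float64(-19.1), np.float64(6.1), np.float64(1.21)]
```

{"fn": "send_rows", "kwargs": {
  "moves": [
    [[28.4,-4.5,2,0,1],[28.4,-4.5,2,0,1],[28.4,-4.5,2,0,1],[28.4,-4.5,2,0,1],[28.4,-4.5,2,0,1]]
  ]
}}

```text
time: 0.52
eef_pos: [0.371, -0.4329, 0.2207]
tool_rot: [-0.0, 0.974, 0.225, -0.0]
contact_force: [0.3, 0.2, 0.2]
grip_width: 0.0852
grasp_force: 0.0
```

{"fn": "send_rows", "kwargs": {
  "moves": [
    [[28.4,-4.5,2,0,1],[28.4,-4.5,2,0,1],[28.4,-4.5,2,0,1],[28.4,-4.5,2,0,1],[28.4,-4.5,2,0,1]]
  ]
}}

```text
time: 0.93
eef_pos: [0.4887, -0.3502, 0.2107]
tool_rot: [-0.0, 0.974, 0.225, -0.0]
contact_force: [-0.1, 0.4, 0.7]
grip_width: 0.0856
grasp_force: 0.0
```

{"fn": "send_rows", "kwargs": {
  "moves": [
    [[28.4,-4.5,2,0,1],[28.4,-4.5,2,0,1],[28.4,-4.5,2,0,1],[28.4,-4.5,2,0,1],[0,0,0,0,1]]
  ]
}}

```text
time: 1.35
eef_pos: [0.5853, -0.2815, 0.2017]
tool_rot: [-0.001, 0.974, 0.228, 0.0]
contact_force: [-0.5, 0.4, -0.9]
grip_width: 0.0857
grasp_force: 0.0
```

{"fn": "send_rows", "kwargs": {
  "moves": [
    [[23.6,-3.5,0,0,1],[0,0,30,0,1],[0,0,30,0,1],[0,0,30,0,1],[0,0,30,0,1]]
  ]
}}

```text
time: 1.77
eef_pos: [0.6013, -0.2719, 0.0818]
tool_rot: [0.0, 0.974, 0.225, -0.0]
contact_force: [-0.0, -1.0, -0.6]
grip_width: 0.0854
grasp_force: 0.0
```

{"fn": "send_rows", "kwargs": {
  "moves": [
    [[0,0,25,0,1],[0,0,20,0,1],[0,0,12,0,1],[0,0,6,0,1],[0,0,0,0,1]]
  ]
}}

```text
time: 2.18
eef_pos: [0.6006, -0.2715, 0.0189]
tool_rot: [-0.001, 0.974, 0.225, -0.001]
contact_force: [-0.5, -1.1, -0.6]
grip_width: 0.0852
grasp_force: 0.0
```

{"fn": "send_rows", "kwargs": {
  "moves": [
    [[0,0,0,0,-1],[0,0,0,0,-1],[0,0,0,0,-1],[0,0,0,0,-1],[0,0,0,0,-1]]
  ]
}}

```text
time: 2.6
eef_pos: [0.6029, -0.2719, 0.0225]
tool_rot: [0.001, 0.974, 0.226, 0.001]
contact_force: [-1.3, 2.1, 5.7]
grip_width: 0.046
grasp_force: 63.0
```

{"fn": "send_rows", "kwargs": {
  "moves": [
    [[0,0,0,0,-1],[0,0,0,0,-1],[0,0,0,0,-1],[0,0,0,0,-1],[0,0,0,0,-1]]
  ]
}}

```text
time: 3.02
eef_pos: [0.6029, -0.2718, 0.0225]
tool_rot: [0.001, 0.974, 0.226, 0.001]
contact_force: [-1.0, 1.0, 5.7]
grip_width: 0.0462
grasp_force: 63.0
```

{"fn": "send_rows", "kwargs": {
  "moves": [
    [[0,0,-10,0,-1],[0,0,-20,0,-1],[0,0,-25,0,-1],[0,0,-25,0,-1],[0,0,0,0,-1]]
  ]
}}

```text
time: 3.43
eef_pos: [0.6047, -0.2736, 0.1063]
tool_rot: [0.003, 0.974, 0.225, 0.003]
contact_force: [1.6, -0.7, -3.3]
grip_width: 0.046
grasp_force: 63.0
```

```bash
python3 - <<'E'
from h import *
plan(.353,-.263,.105,None,15)
p,d=snap('wrist'); cv2.imwrite('pics/w1.png',p); z=load('wrist'); print(z['K'])
E
```

```text
t 3.43 pos [ 604.7 -273.6  106.3] phi 26.1 q6 2.17 roll 0.0 d [-252.   11.   -1.]
[np.float64(-14.8), np.float64(-8.0), np.float64(0.1), np.float64(0.0)] [np.float64(-14.8), np.float64(-8.0), np.float64(0.1), np.float64(0.0)] [np.float64(-14.8), np.float64(-8.0), np.float64(0.1), np.float64(0.0)] [np.float64(-14.8), np.float64(-8.0), np.float64(0.1), np.float64(0.0)] [np.float64(-14.8), np.float64(-8.0), np.float64(0.1), np.float64(0.0)] [np.float64(-14.8), np.float64(-8.0), np.float64(0.1), np.float64(0.0)] [np.float64(-14.8), np.float64(-8.0), np.float64(0.1), np.float64(0.0)] [np.float64(-14.8), np.float64(-8.0), np.float64(0.1), np.float64(0.0)] [np.float64(-14.8), np.float64(-8.0), np.float64(0.1), np.float64(0.0)] [np.float64(-14.8), np.float64(-8.0), np.float64(0.1), np.float64(0.0)] [np.float64(-14.8), np.float64(-8.0), np.float64(0.1), np.float64(0.0)] [np.float64(-14.8), np.float64(-8.0), np.float64(0.1), np.float64(0.0)] [np.float64(-14.8), np.float64(-8.0), np.float64(0.1), np.float64(0.0)] [np.float64(-14.8), np.float64(-8.0), np.float64(0.1), np.float64(0.0)] [np.float64(-14.8), np.float64(-8.0), np.float64(0.1), np.float64(0.0)] 
[[371.64829954   0.         318.51444786]
 [  0.         371.64829954 241.69390332]
 [  0.           0.           1.        ]]
```

View pics/w1.png

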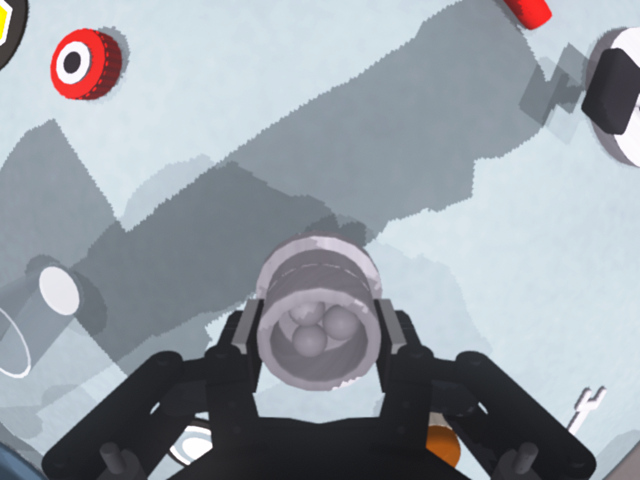

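The wrist picture shows the pot held between the pads, with its rim centre near (320,340).

```bash
cat >> h.py <<'E'
def fworld(z,u,v,h):
    "wrist fisheye pixel -> world at plane z=h"
    K=z['K'];x=np.array([(u-K[0,2])/K[0,0],(v-K[1,2])/K[1,1]]);th=np.hypot(*x)
    ray=np.r_[x/th*np.sin(th),np.cos(th)]
    R=cv2.Rodrigues(z['r'])[0]; c=-R.T@z['t'].ravel(); ray=R.T@ray
    return (c+(h-c[2])/ray[2]*ray)*1000
E
python3 - <<'E'
from h import *
z=load('wrist')
print('rim',fworld(z,320,341,.134),'foot-ish top',fworld(z,320,236,.094))
print('nut',fworld(z,72,62,.03),'beakbase',fworld(z,60,291,0.003))
E
```

```text
rim [ 609.75789466 -271.50865126  134.        ] foot-ish top [ 634.89938256 -259.68297789   94.        ]
nut [655.13750787 -66.45997552  30.        ] beakbase [464.88292729 -88.86836523   3.        ]
```

{"fn": "send_rows", "kwargs": {
  "moves": [
    [[-16,-8.5,0,0,-1],[-22,-11.5,0,0,-1],[-25,-13,0,0,-1],[-25,-13,0,0,-1],[-25,-13,0,0,-1]]
  ]
}}

```text
time: 3.9
eef_pos: [0.4717, -0.2673, 0.098]
tool_rot: [-0.001, 0.974, 0.226, -0.001]
contact_force: [-0.6, 0.0, -4.4]
grip_width: 0.046
grasp_force: 63.0
```

{"fn": "send_rows", "kwargs": {
  "moves": [
    [[-25,-13,0,0,-1],[-25,-13,0,0,-1],[-25,-13,0,0,-1],[-22,-12,0,0,-1],[-17,-10,0,0,-1]]
  ]
}}

```text
time: 4.32
eef_pos: [0.3417, -0.262, 0.0983]
tool_rot: [-0.002, 0.974, 0.225, -0.001]
contact_force: [-0.3, -0.8, -3.5]
grip_width: 0.046
grasp_force: 63.0
```

{"fn": "send_rows", "kwargs": {
  "moves": [
    [[0,0,0,0,-1],[0,0,15,0,-1],[0,0,20,0,-1],[0,0,15,0,-1],[0,0,0,0,-1]]
  ]
}}

```text
time: 4.73
eef_pos: [0.3426, -0.2611, 0.0467]
tool_rot: [-0.003, 0.974, 0.225, -0.002]
contact_force: [-0.3, 0.1, -4.4]
grip_width: 0.0461
grasp_force: 63.1
```

```bash
python3 - <<'E'
from h import *
plan(.348,-.2655,.0275,None,1)
p,d=snap('wrist'); cv2.imwrite('pics/w2.png',p)
E
```

```text
t 4.73 pos [ 342.6 -261.1   46.7] phi 26.1 q6 1.89 roll 0.0 d [  5.  -4. -19.]
[np.float64(2.9), np.float64(6.3), np.float64(19.2), np.float64(0.0)]
```

View pics/w2.png

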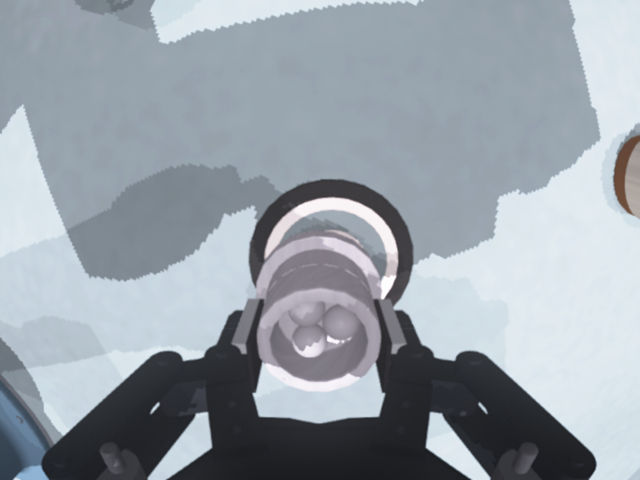

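The pot is above its pad but about 6 mm to the left of its centre, with the pad's centre column near 331 and the pot's near 319. This agrees with the plan, so I correct and lower.

{"fn": "send_rows", "kwargs": {
  "moves": [
    [[3,6,0,0,-1],[0,0,6,0,-1],[0,0,6,0,-1],[0,0,4,0,-1],[0,0,2,0,-1]]
  ]
}}

```text
time: 5.2
eef_pos: [0.3503, -0.2676, 0.0318]
tool_rot: [-0.0, 0.974, 0.225, -0.0]
contact_force: [-0.5, 0.3, -4.5]
grip_width: 0.0461
grasp_force: 63.4
```

{"fn": "send_rows", "kwargs": {
  "moves": [
    [[0,0,1,0,-1],[0,0,1,0,-1],[0,0,0,0,-1],[0,0,0,0,-1],[0,0,0,0,-1]]
  ]
}}

```text
time: 5.62
eef_pos: [0.3506, -0.268, 0.0305]
tool_rot: [0.0, 0.974, 0.225, 0.0]
contact_force: [0.2, -0.9, -4.2]
grip_width: 0.046
grasp_force: 63.4
```

{"fn": "send_rows", "kwargs": {
  "moves": [
    [[0,0,1.5,0,-1],[0,0,1.5,0,-1],[0,0,1,0,-1],[0,0,0,0,-1],[0,0,0,0,-1]]
  ]
}}

```text
time: 6.03
eef_pos: [0.3506, -0.2681, 0.0274]
tool_rot: [0.0, 0.974, 0.225, 0.0]
contact_force: [-2.4, 1.7, 9.3]
grip_width: 0.0463
grasp_force: 64.7
```

{"fn": "send_rows", "kwargs": {
  "moves": [
    [[0,0,-1,0,0.3],[0,0,0,0,1],[0,0,0,0,1],[0,0,0,0,1],[0,0,0,0,1]]
  ]
}}

```text
time: 6.45
eef_pos: [0.3506, -0.268, 0.0273]
tool_rot: [0.0, 0.974, 0.225, 0.0]
contact_force: [0.3, -0.6, 0.1]
grip_width: 0.0853
grasp_force: 0.0
```

{"fn": "send_rows", "kwargs": {
  "moves": [
    [[0,0,-20,0,1],[0,0,-30,0,1],[0,0,-30,0,1],[0,0,-40,0,1],[0,0,-40,0,1]]
  ]
}}

```text
time: 6.87
eef_pos: [0.3497, -0.267, 0.1883]
tool_rot: [-0.001, 0.974, 0.225, -0.0]
contact_force: [2.0, -0.8, -0.0]
grip_width: 0.0854
grasp_force: 0.0
```

```bash
python3 - <<'E'
from h import *
s=env.state();print(s['eef_pos'],s['grip_width'])
p,d=snap('top');z=load('top')
cv2.imwrite('pics/t2.png',cv2.resize(p[303:383,415:495],(480,480),interpolation=cv2.INTER_CUBIC))
plan(.652,-.066,.16,35,1)
E
```

```text
[ 0.34968093 -0.26698442  0.18834931] 0.08544755535766631
t 6.92 pos [ 353.1 -270.4  196.4] phi 26.1 q6 1.89 roll -8.9 d [299. 204. -36.]
[np.float64(358.3), np.float64(-52.2), np.float64(36.4), np.float64(-8.93)]
```

View pics/t2.png

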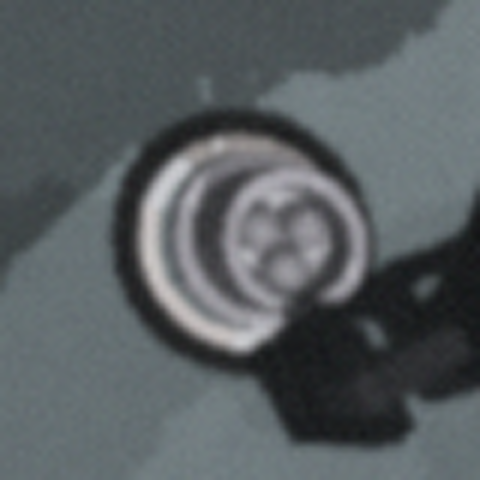

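The pot stands on its pad, with the pad's centre at crop (243,240) and the rim's centre at (295,238). I compute the offset and plan the nut.

```bash
python3 - <<'E'
from h import *
z=load('top')
print('pot',world(z,415+295/6-.4,303+238/6-.4,.055),'pad',world(z,415+243/6-.4,303+240/6-.4,.005))
plan(.652,-.066,.15,None,1)
E
```

```text
pot [ 0.35468344 -0.2665715   0.055     ] pad [ 0.35349765 -0.26295286  0.005     ]
t 6.92 pos [ 353.1 -270.4  196.4] phi 26.1 q6 1.89 roll 0.0 d [299. 204. -46.]
[np.float64(358.3), np.float64(-52.2), np.float64(46.4), np.float64(0.0)]
```

{"fn": "send_rows", "kwargs": {
  "moves": [
    [[25,-3.5,0,0,1],[32,-4.5,0,0,1],[32,-4.5,0,0,1],[32,-4.5,0,0,1],[32,-4.5,0,0,1]]
  ]
}}

```text
time: 7.33
eef_pos: [0.4796, -0.1803, 0.1872]
tool_rot: [0.0, 0.974, 0.225, 0.0]
contact_force: [0.7, -0.1, 0.3]
grip_width: 0.0855
grasp_force: 0.0
```

{"fn": "send_rows", "kwargs": {
  "moves": [
    [[32,-4.5,0,0,1],[32,-4.5,0,0,1],[32,-4.5,0,0,1],[32,-4.5,0,0,1],[32,-4.5,0,0,1]]
  ]
}}

```text
time: 7.75
eef_pos: [0.6135, -0.0896, 0.1869]
tool_rot: [0.0, 0.974, 0.226, -0.0]
contact_force: [0.1, 0.2, 0.1]
grip_width: 0.0856
grasp_force: 0.0
```

{"fn": "send_rows", "kwargs": {
  "moves": [
    [[32,-4.5,15,0,1],[16,-2.5,35,0,1],[0,0,35,0,1],[0,0,25,0,1],[0,0,0,0,1]]
  ]
}}

```text
time: 8.17
eef_pos: [0.6476, -0.062, 0.0701]
tool_rot: [-0.002, 0.974, 0.226, -0.006]
contact_force: [-1.2, 0.0, -1.4]
grip_width: 0.085
grasp_force: 0.0
```

```bash
python3 - <<'E'
from h import *
plan(.655,-.066,.0,None,1)
E
```

```text
t 8.17 pos [647.6 -62.   70.1] phi 26.1 q6 2.49 roll 0.0 d [  7.  -4. -70.]
[np.float64(4.9), np.float64(6.8), np.float64(70.1), np.float64(0.0)]
```

{"fn": "send_rows", "kwargs": {
  "moves": [
    [[1,4,25,0,1],[0,0,22,0,1],[0,0,15,0,1],[0,0,8,0,1],[0,0,4,0,1]]
  ]
}}

```text
time: 8.58
eef_pos: [0.6548, -0.0667, 0.0032]
tool_rot: [-0.0, 0.974, 0.225, -0.0]
contact_force: [-0.2, -0.1, -0.7]
grip_width: 0.0854
grasp_force: 0.0
```

{"fn": "send_rows", "kwargs": {
  "moves": [
    [[0,0,0,0,1],[0,0,0,0,1],[0,0,0,0,1],[0,0,0,0,1],[0,0,0,0,1]]
  ]
}}

```text
time: 9.0
eef_pos: [0.6558, -0.0668, 0.0044]
tool_rot: [0.0, 0.974, 0.225, 0.001]
contact_force: [-0.1, -0.5, 0.7]
grip_width: 0.0855
grasp_force: 0.0
```

{"fn": "send_rows", "kwargs": {
  "moves": [
    [[0,0,4,0,1],[0,0,0,0,-1],[0,0,0,0,-1],[0,0,0,0,-1],[0,0,0,0,-1]]
  ]
}}

```text
time: 9.42
eef_pos: [0.6551, -0.0664, -0.0005]
tool_rot: [-0.0, 0.974, 0.226, 0.0]
contact_force: [0.7, 0.6, -2.9]
grip_width: 0.048
grasp_force: 62.1
```

{"fn": "send_rows", "kwargs": {
  "moves": [
    [[0,0,0,0,-1],[0,0,0,0,-1],[0,0,0,0,-1],[0,0,0,0,-1],[0,0,0,0,-1]]
  ]
}}

```text
time: 9.83
eef_pos: [0.6552, -0.0665, -0.0005]
tool_rot: [-0.0, 0.974, 0.226, 0.0]
contact_force: [0.4, 0.9, 2.3]
grip_width: 0.0483
grasp_force: 63.0
```

{"fn": "send_rows", "kwargs": {
  "moves": [
    [[0,0,-10,0,-1],[0,0,-20,0,-1],[0,0,-25,0,-1],[0,0,-25,0,-1],[0,0,0,0,-1]]
  ]
}}

```text
time: 10.25
eef_pos: [0.6582, -0.0674, 0.0849]
tool_rot: [0.002, 0.974, 0.225, 0.004]
contact_force: [1.2, 0.1, -1.7]
grip_width: 0.0483
grasp_force: 62.5
```

```bash
python3 - <<'E'
from h import *
plan(.617,.261,.08,None,1)
E
```

```text
t 10.25 pos [658.2 -67.4  84.9] phi 26.1 q6 2.49 roll 0.0 d [-41. 328.  -5.]
[np.float64(107.2), np.float64(-313.2), np.float64(4.9), np.float64(0.0)]
```

{"fn": "send_rows", "kwargs": {
  "moves": [
    [[0,0,0,-7,-1],[0,0,0,-7,-1],[0,0,0,-7,-1],[0,0,0,-7,-1],[0,0,0,-7,-1]]
  ]
}}

```text
time: 10.67
eef_pos: [0.654, -0.0666, 0.0779]
tool_rot: [-0.001, 0.86, 0.511, -0.001]
contact_force: [-0.6, 0.8, -3.0]
grip_width: 0.048
grasp_force: 62.4
```

{"fn": "send_rows", "kwargs": {
  "moves": [
    [[20,-14.5,0,0,-1],[28,-20,0,0,-1],[30,-21.5,0,0,-1],[30,-21.5,0,0,-1],[30,-21.5,0,0,-1]]
  ]
}}

```text
time: 11.08
eef_pos: [0.6339, 0.1032, 0.078]
tool_rot: [-0.0, 0.862, 0.508, -0.001]
contact_force: [0.1, 0.7, -2.3]
grip_width: 0.0485
grasp_force: 62.6
```

{"fn": "send_rows", "kwargs": {
  "moves": [
    [[30,-21.5,0,0,-1],[30,-21.5,0,0,-1],[30,-21.5,0,0,-1],[24,-17,0,0,-1],[16,-11.5,0,0,-1]]
  ]
}}

```text
time: 11.5
eef_pos: [0.615, 0.2639, 0.0779]
tool_rot: [-0.001, 0.861, 0.509, -0.001]
contact_force: [-0.1, 0.0, -3.2]
grip_width: 0.0483
grasp_force: 62.6
```

{"fn": "send_rows", "kwargs": {
  "moves": [
    [[0,0,0,0,-1],[0,0,10,0,-1],[0,0,15,0,-1],[0,0,10,0,-1],[0,0,0,0,-1]]
  ]
}}

```text
time: 11.92
eef_pos: [0.614, 0.2587, 0.0401]
tool_rot: [-0.001, 0.862, 0.507, -0.004]
contact_force: [-0.3, -0.2, -3.3]
grip_width: 0.0479
grasp_force: 62.6
```

```bash
python3 - <<'E'
from h import *
plan(.617,.261,.005,None,1)
p,d=snap('wrist'); cv2.imwrite('pics/w3.png',p)
plan(.617,.261,.005,None,1)
E
```

```text
t 11.92 pos [614.  258.7  40.1] phi 61.0 q6 2.38 roll 0.0 d [  3.   2. -35.]
[np.float64(3.5), np.float64(1.5), np.float64(35.1), np.float64(0.0)] 
t 11.97 pos [614.7 259.   41.6] phi 61.0 q6 2.38 roll 0.0 d [  2.   2. -37.]
[np.float64(2.9), np.float64(1.0), np.float64(36.6), np.float64(0.0)]
```

View pics/w3.png

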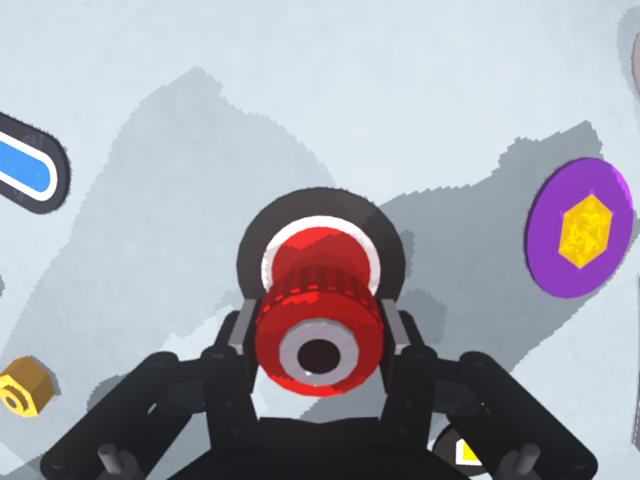

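The nut is held over its red disc, centred at column 320. Lowering now.

{"fn": "send_rows", "kwargs": {
  "moves": [
    [[2,1,10,0,-1],[0,0,10,0,-1],[0,0,8,0,-1],[0,0,4,0,-1],[0,0,1,0,-1]]
  ]
}}

```text
time: 12.38
eef_pos: [0.6175, 0.2617, 0.0097]
tool_rot: [-0.0, 0.861, 0.508, -0.001]
contact_force: [0.3, -0.1, -3.6]
grip_width: 0.048
grasp_force: 62.6
```

{"fn": "send_rows", "kwargs": {
  "moves": [
    [[0,0,1,0,-1],[0,0,1,0,-1],[0,0,0,0,-1],[0,0,0,0,-1],[0,0,0,0,-1]]
  ]
}}

```text
time: 12.8
eef_pos: [0.6189, 0.2623, 0.0097]
tool_rot: [0.0, 0.861, 0.508, 0.0]
contact_force: [0.3, -0.3, -2.8]
grip_width: 0.0483
grasp_force: 62.6
```

{"fn": "send_rows", "kwargs": {
  "moves": [
    [[0,0,2,0,-1],[0,0,2,0,-1],[0,0,1,0,-1],[0,0,0,0,-1],[0,0,0,0,-1]]
  ]
}}

```text
time: 13.22
eef_pos: [0.6186, 0.2621, 0.0045]
tool_rot: [0.0, 0.861, 0.508, 0.0]
contact_force: [-0.4, -0.7, -0.0]
grip_width: 0.0486
grasp_force: 63.1
```

{"fn": "send_rows", "kwargs": {
  "moves": [
    [[0,0,0,0,0.4],[0,0,0,0,1],[0,0,0,0,1],[0,0,0,0,1],[0,0,0,0,1]]
  ]
}}

```text
time: 13.63
eef_pos: [0.6187, 0.2622, 0.0044]
tool_rot: [0.0, 0.861, 0.508, 0.0]
contact_force: [-0.4, 0.0, 0.4]
grip_width: 0.0854
grasp_force: 0.0
```

{"fn": "send_rows", "kwargs": {
  "moves": [
    [[0,0,-15,0,1],[0,0,-25,0,1],[0,0,-30,0,1],[0,0,-30,0,1],[0,0,0,0,1]]
  ]
}}

```text
time: 14.05
eef_pos: [0.6227, 0.2635, 0.1116]
tool_rot: [0.001, 0.861, 0.508, 0.006]
contact_force: [1.6, -0.1, 1.6]
grip_width: 0.0856
grasp_force: 0.0
```

{"fn": "send_rows", "kwargs": {
  "moves": [
    [[0,0,0,4.5,1],[0,0,0,4.5,1],[0,0,0,4.5,1],[0,0,0,4.5,1],[0,0,0,4.5,1]]
  ]
}}

```text
time: 14.47
eef_pos: [0.6186, 0.2622, 0.1042]
tool_rot: [0.0, 0.945, 0.328, 0.0]
contact_force: [-0.1, -1.1, -0.6]
grip_width: 0.0852
grasp_force: 0.0
```

```bash
python3 - <<'E'
from h import *
plan(.462,.0745,.1,38.5,1)
E
```

```text
t 14.47 pos [618.6 262.2 104.2] phi 38.3 q6 2.78 roll -0.2 d [-157. -188.   -4.]
[np.float64(-239.2), np.float64(50.1), np.float64(4.2), np.float64(-0.17)]
```

{"fn": "send_rows", "kwargs": {
  "moves": [
    [[-22,4.6,0,0,1],[-26,5.4,0,0,1],[-27,5.6,0,0,1],[-27,5.6,0,0,1],[-27,5.6,0,0,1]]
  ]
}}

```text
time: 14.88
eef_pos: [0.5336, 0.16, 0.1042]
tool_rot: [0.0, 0.944, 0.33, 0.0]
contact_force: [1.0, -0.1, -0.3]
grip_width: 0.0853
grasp_force: 0.0
```

{"fn": "send_rows", "kwargs": {
  "moves": [
    [[-27,5.6,0,0,1],[-27,5.6,0,0,1],[-26,5.6,0,0,1],[-20,4,0,0,1],[-10,2.5,0,0,1]]
  ]
}}

```text
time: 15.3
eef_pos: [0.4608, 0.0726, 0.1042]
tool_rot: [0.0, 0.944, 0.329, -0.001]
contact_force: [-0.1, 0.4, -0.3]
grip_width: 0.0854
grasp_force: 0.0
```

{"fn": "send_rows", "kwargs": {
  "moves": [
    [[0,0,10,0,1],[0,0,20,0,1],[0,0,20,0,1],[0,0,10,0,1],[0,0,0,0,1]]
  ]
}}

```text
time: 15.72
eef_pos: [0.4614, 0.0741, 0.0423]
tool_rot: [-0.001, 0.944, 0.33, -0.002]
contact_force: [-0.3, 0.1, 0.2]
grip_width: 0.0854
grasp_force: 0.0
```

```bash
python3 - <<'E'
from h import *
plan(.462,.0745,.003,38.5,1)
p,d=snap('wrist'); cv2.imwrite('pics/w4.png',p)
plan(.462,.0745,.003,38.5,1)
E
```

```text
t 15.72 pos [461.4  74.1  42.3] phi 38.6 q6 2.49 roll 0.1 d [  1.   0. -39.]
[np.float64(0.7), np.float64(0.1), np.float64(39.3), np.float64(0.06)] 
t 15.77 pos [462.2  74.2  43.4] phi 38.6 q6 2.49 roll 0.1 d [ -0.   0. -40.]
[np.float64(0.0), np.float64(-0.4), np.float64(40.4), np.float64(0.07)]
```

View pics/w4.png

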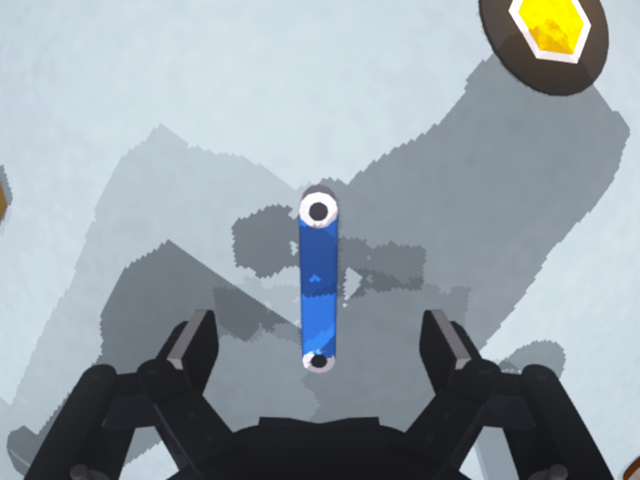

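The arm lies exactly between the open pads and in line with the tool's x, its ends at (318,209) and (318,361). Going down to grip.

{"fn": "send_rows", "kwargs": {
  "moves": [
    [[0,0,15,0,1],[0,0,13,0,1],[0,0,8,0,1],[0,0,4,0,1],[0,0,0,0,1]]
  ]
}}

```text
time: 16.18
eef_pos: [0.4628, 0.0741, 0.0041]
tool_rot: [-0.0, 0.944, 0.33, -0.0]
contact_force: [-0.2, 0.3, -0.7]
grip_width: 0.0857
grasp_force: 0.0
```

{"fn": "send_rows", "kwargs": {
  "moves": [
    [[0,0,0,0,-1],[0,0,0,0,-1],[0,0,0,0,-1],[0,0,0,0,-1],[0,0,0,0,-1]]
  ]
}}

```text
time: 16.6
eef_pos: [0.4632, 0.074, 0.0047]
tool_rot: [0.0, 0.944, 0.33, 0.0]
contact_force: [-0.4, 0.2, -0.1]
grip_width: 0.0257
grasp_force: 0.0
```

{"fn": "send_rows", "kwargs": {
  "moves": [
    [[0,0,0,0,-1],[0,0,0,0,-1],[0,0,0,0,-1],[0,0,0,0,-1],[0,0,0,0,-1]]
  ]
}}

```text
time: 17.02
eef_pos: [0.4632, 0.0741, 0.0048]
tool_rot: [0.0, 0.944, 0.33, 0.0]
contact_force: [-1.4, -0.0, 5.7]
grip_width: 0.0168
grasp_force: 59.7
```

{"fn": "send_rows", "kwargs": {
  "moves": [
    [[0,0,-10,0,-1],[0,0,-20,0,-1],[0,0,-25,0,-1],[0,0,-25,0,-1],[0,0,0,0,-1]]
  ]
}}

```text
time: 17.43
eef_pos: [0.4658, 0.0741, 0.0881]
tool_rot: [0.001, 0.944, 0.33, 0.003]
contact_force: [0.7, -0.2, -1.8]
grip_width: 0.0163
grasp_force: 58.9
```

{"fn": "send_rows", "kwargs": {
  "moves": [
    [[0,0,0,-6.5,-1],[0,0,0,-6.5,-1],[0,0,0,-6.5,-1],[0,0,0,-6.5,-1],[0,0,0,-6.5,-1]]
  ]
}}

```text
time: 17.85
eef_pos: [0.4619, 0.0739, 0.083]
tool_rot: [-0.0, 0.812, 0.583, -0.001]
contact_force: [-0.0, -0.4, -2.5]
grip_width: 0.0166
grasp_force: 58.8
```

```bash
python3 - <<'E'
from h import *
plan(.476,.4255,.08,126,10)
E
```

```text
t 17.85 pos [461.9  73.9  83. ] phi 71.4 q6 1.92 roll -54.6 d [ 14. 352.  -3.]
[np.float64(33.8), np.float64(-9.9), np.float64(0.3), np.float64(-5.46)] [np.float64(34.6), np.float64(-6.6), np.float64(0.3), np.float64(-5.46)] [np.float64(35.0), np.float64(-3.3), np.float64(0.3), np.float64(-5.46)] [np.float64(35.2), np.float64(0.0), np.float64(0.3), np.float64(-5.46)] [np.float64(35.0), np.float64(3.4), np.float64(0.3), np.float64(-5.46)] [np.float64(34.5), np.float64(6.7), np.float64(0.3), np.float64(-5.46)] [np.float64(33.7), np.float64(10.0), np.float64(0.3), np.float64(-5.46)] [np.float64(32.6), np.float64(13.1), np.float64(0.3), np.float64(-5.46)] [np.float64(31.2), np.float64(16.2), np.float64(0.3), np.float64(-5.46)] [np.float64(29.6), np.float64(19.1), np.float64(0.3), np.float64(-5.46)]
```

{"fn": "send_rows", "kwargs": {
  "moves": [
    [[34,-10,0,-5.5,-1],[34.5,-6.5,0,-5.5,-1],[35,-3.5,0,-5.5,-1],[35,0,0,-5.5,-1],[35,3.5,0,-5.5,-1]]
  ]
}}

```text
time: 18.27
eef_pos: [0.4696, 0.2509, 0.0828]
tool_rot: [-0.0, 0.651, 0.759, -0.001]
contact_force: [0.4, -0.4, -3.1]
grip_width: 0.0167
grasp_force: 58.8
```

{"fn": "send_rows", "kwargs": {
  "moves": [
    [[34.5,6.5,0,-5.5,-1],[33.5,10,0,-5.5,-1],[32.5,13,0,-5.5,-1],[31,16,0,-5.5,-1],[29.5,19,0,-5,-1]]
  ]
}}

```text
time: 18.68
eef_pos: [0.4766, 0.4257, 0.0824]
tool_rot: [-0.0, 0.455, 0.89, -0.001]
contact_force: [1.0, -0.5, -2.2]
grip_width: 0.0169
grasp_force: 58.8
```

{"fn": "send_rows", "kwargs": {
  "moves": [
    [[0,0,0,0,-1],[0,0,10,0,-1],[0,0,15,0,-1],[0,0,10,0,-1],[0,0,0,0,-1]]
  ]
}}

```text
time: 19.1
eef_pos: [0.475, 0.4215, 0.045]
tool_rot: [-0.002, 0.458, 0.889, -0.004]
contact_force: [-0.5, -0.9, -2.8]
grip_width: 0.0163
grasp_force: 59.1
```

```bash
python3 - <<'E'
from h import *
p,d=snap('wrist'); cv2.imwrite('pics/w5.png',p)
plan(.476,.4255,.01,126,1)
E
```

```text
t 19.15 pos [475.7 422.1  46.5] phi 125.5 q6 1.58 roll -0.5 d [  0.   3. -36.]
[np.float64(2.6), np.float64(2.2), np.float64(36.5), np.float64(-0.53)]
```

View pics/w5.png

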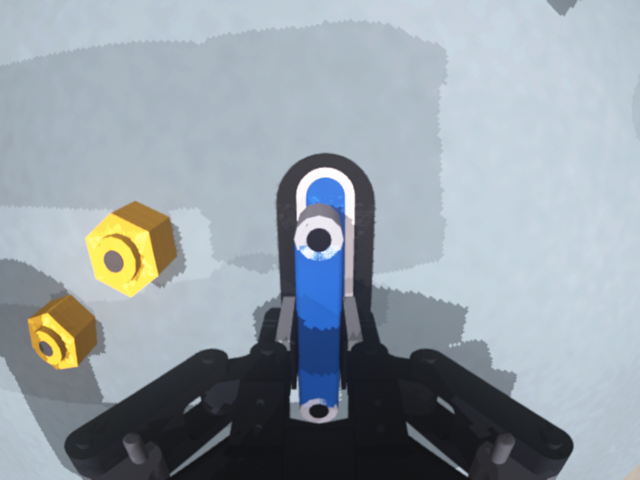

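The arm is held in line with its pad (pad axis at column 325, arm at 319), so it needs about 2 mm to the right. Lowering.

{"fn": "send_rows", "kwargs": {
  "moves": [
    [[1,2,10,0,-1],[0,0,10,0,-1],[0,0,6,0,-1],[0,0,4,0,-1],[0,0,2,0,-1]]
  ]
}}

```text
time: 19.57
eef_pos: [0.4781, 0.4261, 0.0162]
tool_rot: [-0.0, 0.457, 0.889, -0.001]
contact_force: [0.3, 0.0, -2.6]
grip_width: 0.0162
grasp_force: 59.2
```

{"fn": "send_rows", "kwargs": {
  "moves": [
    [[0,0,1,0,-1],[0,0,1,0,-1],[0,0,0,0,-1],[0,0,0,0,-1],[0,0,0,0,-1]]
  ]
}}

```text
time: 19.98
eef_pos: [0.4789, 0.4268, 0.0156]
tool_rot: [0.0, 0.457, 0.889, 0.0]
contact_force: [-0.4, -0.5, -1.6]
grip_width: 0.0164
grasp_force: 59.2
```

{"fn": "send_rows", "kwargs": {
  "moves": [
    [[0,0,2,0,-1],[0,0,2,0,-1],[0,0,1.5,0,-1],[0,0,0.5,0,-1],[0,0,0,0,-1]]
  ]
}}

```text
time: 20.4
eef_pos: [0.4787, 0.4266, 0.0099]
tool_rot: [0.0, 0.457, 0.889, 0.0]
contact_force: [-1.6, -2.4, 3.2]
grip_width: 0.0165
grasp_force: 60.0
```

{"fn": "send_rows", "kwargs": {
  "moves": [
    [[0,0,0,0,0.2],[0,0,0,0,1],[0,0,0,0,1],[0,0,0,0,1],[0,0,0,0,1]]
  ]
}}

```text
time: 20.82
eef_pos: [0.4787, 0.4266, 0.0092]
tool_rot: [0.0, 0.457, 0.889, 0.0]
contact_force: [-0.2, 0.3, 0.5]
grip_width: 0.076
grasp_force: 0.0
```

{"fn": "send_rows", "kwargs": {
  "moves": [
    [[0,0,-15,0,1],[0,0,-25,0,1],[0,0,-30,0,1],[0,0,-30,0,1],[0,0,0,0,1]]
  ]
}}

```text
time: 21.23
eef_pos: [0.4821, 0.4291, 0.1162]
tool_rot: [0.003, 0.457, 0.889, 0.005]
contact_force: [1.3, 0.5, 1.5]
grip_width: 0.0852
grasp_force: 0.0
```

{"fn": "send_rows", "kwargs": {
  "moves": [
    [[0,0,0,4,1],[0,0,0,4,1],[0,0,0,4,1],[0,0,0,0,1],[0,0,0,0,1]]
  ]
}}

```text
time: 21.65
eef_pos: [0.4785, 0.4265, 0.1089]
tool_rot: [-0.0, 0.547, 0.837, -0.0]
contact_force: [-0.5, 0.4, 0.1]
grip_width: 0.0853
grasp_force: 0.0
```

```bash
python3 - <<'E'
from h import *
plan(.359,.286,.1,113.5,1)
E
```

```text
t 21.65 pos [478.5 426.5 108.9] phi 113.7 q6 1.79 roll 0.2 d [-120. -141.   -9.]
[np.float64(-80.7), np.float64(-165.9), np.float64(8.9), np.float64(0.16)]
```

{"fn": "send_rows", "kwargs": {
  "moves": [
    [[-9,-18,0,0,1],[-12,-25,0,0,1],[-13,-27,0,0,1],[-13,-27,0,0,1],[-12,-25,0,0,1]]
  ]
}}

```text
time: 22.07
eef_pos: [0.3891, 0.3225, 0.1089]
tool_rot: [-0.0, 0.547, 0.837, -0.0]
contact_force: [-0.2, 0.6, -0.2]
grip_width: 0.0854
grasp_force: 0.0
```

{"fn": "send_rows", "kwargs": {
  "moves": [
    [[-12,-25,0,0,1],[-10,-19,0,0,1],[0,0,15,0,1],[0,0,15,0,1],[0,0,5,0,1]]
  ]
}}

```text
time: 22.48
eef_pos: [0.3577, 0.2851, 0.0729]
tool_rot: [-0.0, 0.547, 0.837, -0.001]
contact_force: [0.0, -0.9, 0.6]
grip_width: 0.0858
grasp_force: 0.0
```

{"fn": "send_rows", "kwargs": {
  "moves": [
    [[0,0,0,0,1],[0,0,0,0,1],[0,0,0,0,1],[0,0,0,0,1],[0,0,0,0,1]]
  ]
}}

```text
time: 22.9
eef_pos: [0.3595, 0.2865, 0.0749]
tool_rot: [0.0, 0.548, 0.837, 0.001]
contact_force: [-0.9, 0.3, 0.4]
grip_width: 0.0852
grasp_force: 0.0
```

```bash
python3 - <<'E'
from h import *
p,d=snap('wrist'); cv2.imwrite('pics/w6.png',p)
plan(.359,.286,.002,113.5,1)
E
```

```text
t 22.95 pos [359.4 286.3  74.7] phi 113.6 q6 1.69 roll 0.1 d [ -0.  -0. -73.]
[np.float64(-0.2), np.float64(-0.5), np.float64(72.7), np.float64(0.07)]
```

View pics/w6.png

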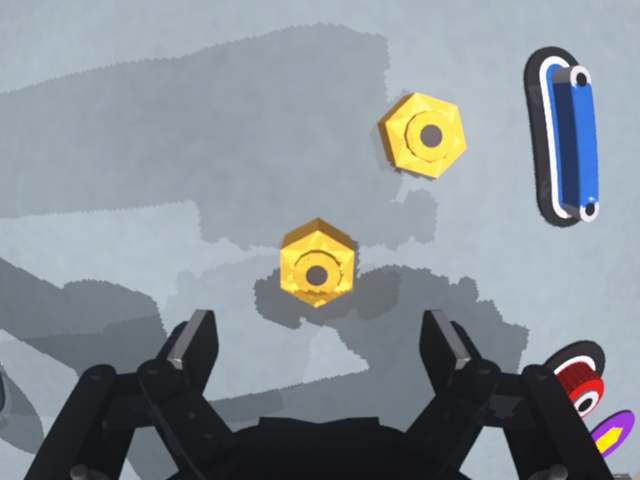

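The plug sits centred between the open fingers at (317,270), with its flats parallel to the pads. Going down to grip.

{"fn": "send_rows", "kwargs": {
  "moves": [
    [[0,0,22,0,1],[0,0,22,0,1],[0,0,16,0,1],[0,0,9,0,1],[0,0,4,0,1]]
  ]
}}

```text
time: 23.37
eef_pos: [0.358, 0.2855, 0.0001]
tool_rot: [-0.0, 0.548, 0.837, -0.001]
contact_force: [-0.2, 0.2, 0.6]
grip_width: 0.0856
grasp_force: 0.0
```

{"fn": "send_rows", "kwargs": {
  "moves": [
    [[0,0,0,0,1],[0,0,0,0,-1],[0,0,0,0,-1],[0,0,0,0,-1],[0,0,0,0,-1]]
  ]
}}

```text
time: 23.78
eef_pos: [0.3593, 0.2863, 0.0021]
tool_rot: [0.0, 0.548, 0.837, 0.0]
contact_force: [-2.4, -1.6, 50.3]
grip_width: 0.0392
grasp_force: 55.8
```

{"fn": "send_rows", "kwargs": {
  "moves": [
    [[0,0,0,0,-1],[0,0,0,0,-1],[0,0,0,0,-1],[0,0,0,0,-1],[0,0,0,0,-1]]
  ]
}}

```text
time: 24.2
eef_pos: [0.3595, 0.2864, 0.0022]
tool_rot: [0.0, 0.548, 0.837, 0.001]
contact_force: [-1.4, -1.1, 5.3]
grip_width: 0.039
grasp_force: 61.5
```

{"fn": "send_rows", "kwargs": {
  "moves": [
    [[0,0,-10,0,-1],[0,0,-20,0,-1],[0,0,-25,0,-1],[0,0,-25,0,-1],[0,0,0,0,-1]]
  ]
}}

```text
time: 24.62
eef_pos: [0.3616, 0.2877, 0.0854]
tool_rot: [0.002, 0.548, 0.837, 0.003]
contact_force: [0.8, 0.4, -2.6]
grip_width: 0.0386
grasp_force: 61.2
```

```bash
python3 - <<'E'
from h import *
plan(.658,.0685,.08,None,1)
E
```

```text
t 24.62 pos [361.6 287.7  85.4] phi 113.6 q6 1.69 roll 0.0 d [ 296. -219.   -5.]
[np.float64(-319.4), np.float64(184.1), np.float64(5.4), np.float64(0.0)]
```

{"fn": "send_rows", "kwargs": {
  "moves": [
    [[-20,11.5,0,0,-1],[-28,16.5,0,0,-1],[-30,17.5,0,0,-1],[-30,17.5,0,0,-1],[-30,17.5,0,0,-1]]
  ]
}}

```text
time: 25.03
eef_pos: [0.4881, 0.1905, 0.0802]
tool_rot: [-0.0, 0.548, 0.837, -0.001]
contact_force: [0.3, 1.5, -1.7]
grip_width: 0.0388
grasp_force: 61.1
```

{"fn": "send_rows", "kwargs": {
  "moves": [
    [[-30,17.5,0,0,-1],[-30,17.5,0,0,-1],[-30,17.5,0,0,-1],[-30,17.5,0,0,-1],[-27,16,0,0,-1]]
  ]
}}

```text
time: 25.45
eef_pos: [0.6261, 0.0896, 0.0797]
tool_rot: [-0.001, 0.548, 0.836, -0.001]
contact_force: [0.7, 1.2, -4.2]
grip_width: 0.0388
grasp_force: 61.1
```

{"fn": "send_rows", "kwargs": {
  "moves": [
    [[-21,11.5,0,0,-1],[-13,7.5,0,0,-1],[0,0,0,0,-1],[0,0,20,0,-1],[0,0,15,0,-1]]
  ]
}}

```text
time: 25.87
eef_pos: [0.6561, 0.0678, 0.0449]
tool_rot: [-0.0, 0.548, 0.836, 0.0]
contact_force: [-0.7, -0.2, -3.2]
grip_width: 0.0387
grasp_force: 61.3
```

{"fn": "send_rows", "kwargs": {
  "moves": [
    [[0,0,0,0,-1],[0,0,0,0,-1],[0,0,0,0,-1],[0,0,0,0,-1],[0,0,0,0,-1]]
  ]
}}

```text
time: 26.28
eef_pos: [0.6572, 0.0679, 0.0476]
tool_rot: [0.001, 0.548, 0.837, 0.001]
contact_force: [-0.1, 0.3, -2.0]
grip_width: 0.0392
grasp_force: 61.1
```

```bash
python3 - <<'E'
from h import *
p,d=snap('wrist'); cv2.imwrite('pics/w7.png',p)
plan(.658,.0685,.0072,None,1)
E
```

```text
t 26.33 pos [657.1  67.9  47.5] phi 113.6 q6 1.17 roll 0.0 d [  1.   1. -40.]
[np.float64(0.2), np.float64(1.0), np.float64(40.3), np.float64(0.0)]
```

View pics/w7.png

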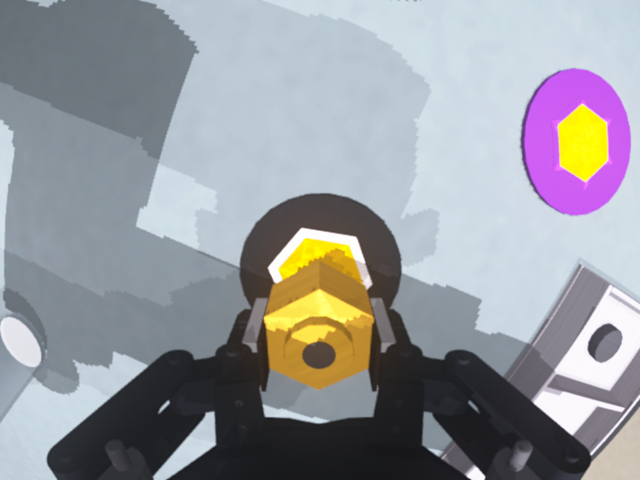

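The plug is over the black pad with the yellow hexagon, centred at column 320. Lowering.

{"fn": "send_rows", "kwargs": {
  "moves": [
    [[0,1,12,0,-1],[0,0,11,0,-1],[0,0,7,0,-1],[0,0,4,0,-1],[0,0,2,0,-1]]
  ]
}}

```text
time: 26.75
eef_pos: [0.6559, 0.0681, 0.0083]
tool_rot: [-0.001, 0.548, 0.837, -0.001]
contact_force: [-0.2, 0.5, -2.3]
grip_width: 0.0386
grasp_force: 61.3
```

{"fn": "send_rows", "kwargs": {
  "moves": [
    [[0,0,1,0,-1],[0,0,1,0,-1],[0,0,1,0,-1],[0,0,0,0,-1],[0,0,0,0,-1]]
  ]
}}

```text
time: 27.17
eef_pos: [0.6576, 0.0681, 0.0076]
tool_rot: [0.0, 0.548, 0.837, 0.0]
contact_force: [0.7, -0.2, -2.8]
grip_width: 0.039
grasp_force: 61.3
```

{"fn": "send_rows", "kwargs": {
  "moves": [
    [[0,0,0.7,0,-1],[0,0,0.5,0,-1],[0,0,0,0,-1],[0,0,0,0,-1],[0,0,0,0,-1]]
  ]
}}

```text
time: 27.58
eef_pos: [0.6577, 0.0681, 0.0073]
tool_rot: [0.001, 0.548, 0.837, 0.0]
contact_force: [-2.6, -0.6, 6.6]
grip_width: 0.0388
grasp_force: 62.1
```

{"fn": "send_rows", "kwargs": {
  "moves": [
    [[0,0,0,0,0.3],[0,0,0,0,1],[0,0,0,0,1],[0,0,0,0,1],[0,0,0,0,1]]
  ]
}}

```text
time: 28.0
eef_pos: [0.6574, 0.0681, 0.006]
tool_rot: [0.0, 0.548, 0.837, -0.0]
contact_force: [0.7, 0.2, -0.0]
grip_width: 0.0855
grasp_force: 0.0
```

{"fn": "send_rows", "kwargs": {
  "moves": [
    [[0,0,-20,0,1],[0,0,-35,0,1],[0,0,-40,0,1],[0,0,-40,0,1],[0,0,-35,0,1]]
  ]
}}

```text
time: 28.42
eef_pos: [0.6575, 0.0681, 0.1787]
tool_rot: [0.001, 0.548, 0.837, 0.0]
contact_force: [0.4, -1.3, -0.3]
grip_width: 0.0854
grasp_force: 0.0
```

{"fn": "send_rows", "kwargs": {
  "moves": [
    [[0,-35,0,0,1],[0,-40,0,0,1],[0,-40,0,0,1],[0,-35,0,0,1],[0,-20,0,0,1]]
  ]
}}

```text
time: 28.83
eef_pos: [0.4977, -0.0006, 0.1759]
tool_rot: [-0.001, 0.548, 0.836, -0.001]
contact_force: [-0.6, -0.0, 0.4]
grip_width: 0.0858
grasp_force: 0.0
```

{"fn": "send_rows", "kwargs": {
  "moves": [
    [[0,0,0,0,1],[0,0,0,0,1],[0,0,0,0,1],[0,0,0,0,1],[0,0,0,0,1]]
  ]
}}

```text
time: 29.25
eef_pos: [0.5027, 0.0005, 0.1761]
tool_rot: [0.0, 0.548, 0.837, 0.0]
contact_force: [-0.4, -0.7, -0.5]
grip_width: 0.085
grasp_force: 0.0
```

```bash
python3 - <<'E'
from h import *
p,d=snap('top')
T=[]
for u,v in ((455,343),(206,222),(294,203),(125,288),(371,287),(535,270)):
    T.append(cv2.resize(p[v-32:v+32,u-32:u+32],(256,256),interpolation=cv2.INTER_CUBIC))
cv2.imwrite('pics/end.png',np.vstack([np.hstack(T[:3]),np.hstack(T[3:])]))
E
```

```text
(no output)
```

View pics/end.png

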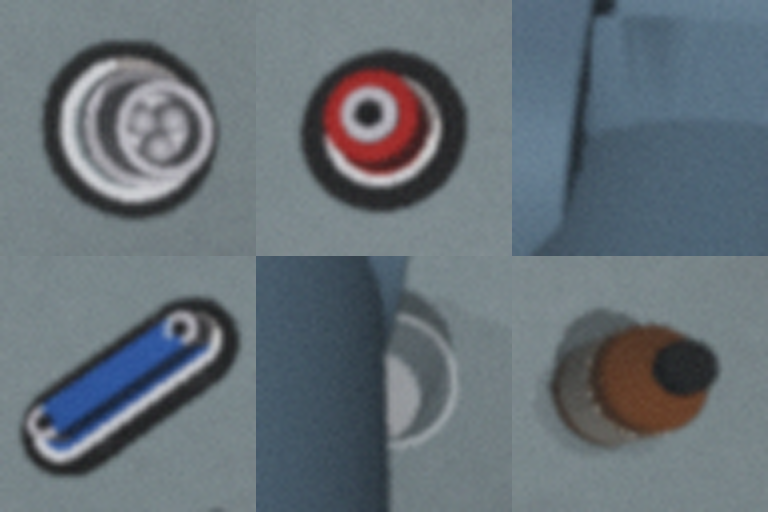

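Pot, nut and arm stand on their pads, and the bottle and beaker are upright. The hexagon pad is hidden behind the arm, so I check it with the scene camera and compute offsets for the nut and the torque arm.

```bash
python3 - <<'E'
from h import *
z=load('top')
f=lambda c,t,h:world(z,c[0]-32+t[0]/4-.4,c[1]-32+t[1]/4-.4,h)*1000
print('nut',f((206,222),(112,113),.035),'pad',f((206,222),(129,131),.005))
a,b=f((125,288),(180,72),.027),f((125,288),(43,168),.027)
print('arm',a,b,(a+b)/2,np.degrees(np.arctan2(*(a-b)[[1,0]])))
p,d=snap('scene')
cv2.imwrite('pics/s2.png',cv2.resize(p[140:320,220:460],(800,600),interpolation=cv2.INTER_CUBIC))
E
```

```text
nut [619.27652809 261.85994696  35.        ] pad [616.85918323 260.40415851   5.        ]
arm [503.85149115 392.27588107  27.        ] [455.26727839 459.3080613   27.        ] [479.55938477 425.79197119  27.        ] -54.06579864976083
```

View pics/s2.png

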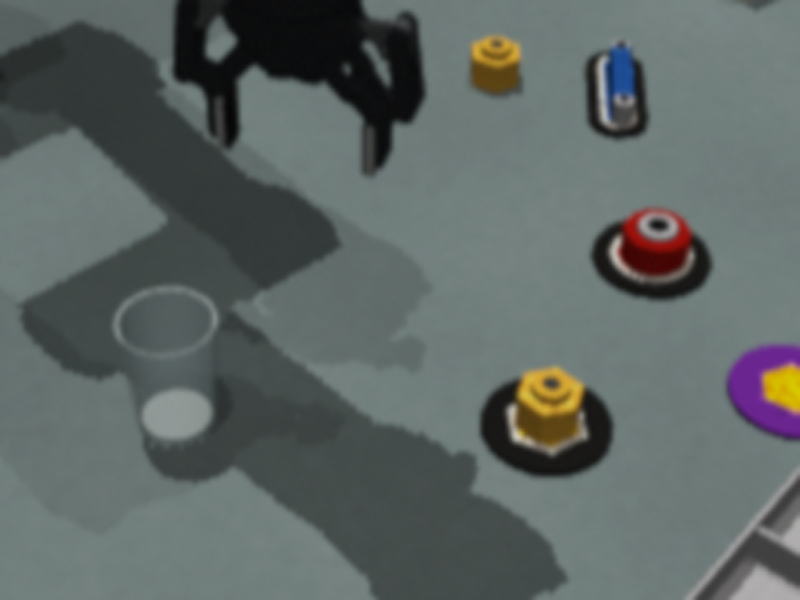

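The nut, torque arm and plug are all upright and centred on their pads, the plug at crop (550,410). The beaker at (175,380) hasn't moved and the gripper is clear. Handing in.

```bash
python3 -c "
from h import *
print(finish_job())"
```

```text
the job is handed in; nothing more can be done
None
```

I placed all four parts on their pads and let go of them, then handed the job in at about 29 s of the 141 s; the pot, nut and torque arm measured within about 4 mm of centre, the plug (checked by eye only) looked centred, and the beaker and bottle looked undisturbed.

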